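Slide a casting mould down its lane and shut the gate

ROBOT

A 6-joint arm with a two-finger parallel gripper is mounted at the origin on the work surface. World frame = base frame: x ahead of the robot, y to its left, z up, the work surface at z = 0. Lengths are in m, angles in rad, forces in N, time in s.
With the tool pointing down it reaches from about 0.375 to 0.9 m from the base axis. Payload 3.1 kg.
Tool frame: the origin (TCP) lies midway between the tips of the shut fingers; the grasp point (between the pads) lies 19 mm behind it; y points along the fingers, x is the direction in which the jaws open and shut, and the axes are right-handed (so a half turn about y gives the same grasp; the last joint's range is limited). The gripper opens to 87 mm and grips with 3 to 60 N. Pads are 19 mm wide; open, the fingers measure 117 mm over their backs; the gripper's body (75 mm by 190 mm) begins 51 mm behind the grasp point.
Start: joints at [1.167, 0.527, 1.433, -0, 1.181, -0.178], TCP at [0.14, 0.609, 0.223] pointing down, gripper open.
Joint ranges: [-3.08, 3.08], [-0.75, 2.2], [0.22, 2.44], [-1.43, 4.57], [0, 2.65], [-2.85, 2.85]. Speed limits (rad/s): [2.79, 2.79, 3.14, 3.14, 3.14, 3.14].

INTERFACE

Orientations are given as a unit quaternion [x, y, z, w].
In Python, from rig import * gives the robot as it stands.
- The arm moves only by the tool jog_arm, never from a script. Its argument "series" is a list of rows, each a list of 7 numbers: the shift along the tool's x, y, z in mm, then the turn, a rotation vector about the tool's x, y, z in rad, then the gripper's target within -1 to 1 (shut at 1, half-way at 0, fully open at -1). A call has 1 to 20 rows; each row is the pose to reach, as a shift and turn from the pose commanded when the call began, along the tool's axes at that moment; what a row does not reach only later rows make up. A row lasts 1/8 s, in which the tool goes at most 62.5 mm and 10.7 degrees, less where a joint would pass 70% of its speed; a pose out of reach is approached as far as the arm can. A call with a gripper value outside its range is refused whole. The fingers move at their own pace and stop on an object; "grip_force" is the grip in N (left out, the last holds). Time passes only in rows, so rows that repeat a pose let the fingers close. It gives the time, the measured TCP pose, the force and the opening at its end, in the units of the state.
- get_obs(): the state, without advancing time (a new reading comes with each control period).
- camera(name): name is "scene" or "top" or "wrist"; returns a dict with "img" (480x640x3 uint8, red, green, blue), "depth" (480x640 float32, m along the optical axis (not along the pixel's ray), 0 where there is no reading), "camera_matrix" (3x3 intrinsics, pixels), "rvec" (rotation vector, rad) and "tvec" (3), from world to camera coordinates, as OpenCV has them. Camera axes: x right, y down, z forward; pixel columns grow to the right and rows downward; lengths in m; the calibration is good to about 2 mm. A picture is of the moment at which its call begins.
- hand_in(): hands the job in, once; it reports no verdict.
The state is a dict: "time": time; "q": joint angles; "joint_velocities": joint speeds; "joint_torque": joint torques, N m; "position": TCP position; "tool_rot": TCP orientation; "ft_force": force on the tool from outside, world axes, zero at the start; "moment": the same for the moment, N m; "grip_width": finger opening in m.
Only numpy, scipy, OpenCV 4.12 (cv2) and the standard library are available. Lean on these libraries where they do the work, as an engineer would, in place of code of your own. Each camera call takes 0.05 s, during which the arm holds its last target.

TASK

Push the open graphite mould along the board, between the two steel guide rails, until it sits squarely against the end stop; it must not touch either rail on the way and must stay flat on the board, so do not pick it up or tip it. Then push the swing gate fully shut across the lane behind it. Leave the crucibles and everything else around it where they stand.

Things in the scene. Friction and masses are not known exactly. Their poses are not given: they have to be found in the camera images.
- lane: Fixed off-white refractory board 330 x 380 mm, 12 mm thick, on the table (x = -160 to 170, y = -190 to 190 mm of its frame). Origin on its underside on the lane's centre line; top at z = 12 mm. Its +y is the pushing direction, +x is across the lane, away from the robot. The mould starts on the open part, y below -40 mm, turned a little and off the centre line.
- stop_face (a point): Middle of the end stop's face at board level, on the lane's centre line (x = 0, y = +150 mm of the board). The stop is a fixed steel bar across the lane, 134 mm wide, 14 mm thick, its top 30 mm above the board.
- rail_near: Fixed plain steel guide rail on the board, on the robot's side of the lane: 12 mm wide (x), 190 mm long (y), 12 mm high (top 24 mm above the table). Origin at the middle of its underside, on the board's top; axes as the board's. Inner face at x = -55 mm of the board, from y = -40 to +150 mm; the lane is 110 mm wide.
- rail_far: The same rail on the other side of the lane, inner face at x = +55 mm of the board.
- mould: Loose dark graphite casting mould, an open rectangular block 90 mm (its x, across the lane) by 70 mm (its y, along the lane) by 45 mm high, with a 54 x 38 mm pocket 22 mm deep in its top; about 0.5 kg. Origin at the centre of its underside. Home against the end stop, its origin is at y = +115 mm of the board.
- gate (a joint): Swing gate's angle about its vertical hinge, rad. At 0 it lies outside the far rail, parallel to it, pointing to the board's -y; negative is swung farther outward. It grows (clockwise from above) as the free end is pushed inward over the far rail and the lane: to -x, then +y. At 1.57, its stop, it is shut: square across the lane, pointing to -x, 8 mm behind a mould that is home.
- gate_hinge (a point): Point on the gate's hinge axis, 47 mm above the table, at x = +85, y = +67 mm of the board. Round knuckle of 9 mm radius, its top 60 mm above the table.
- gate_tip (a point): Middle of the free end of the gate, a flat steel bar 8 mm thick and 22 mm high (34 to 56 mm above the table), 110 mm long from the hinge axis; this point is 45 mm above the table. The gate stays where it is left; under 1 N at its end swings it slowly.
- crucible_a: Bystander: small off-white crucible, a cup 48 mm across and 45 mm high, standing on the board beside the near rail. Origin at the centre of its underside.
- crucible_b: Bystander: small off-white crucible, 42 mm across and 50 mm high, on the board beyond the gate's hinge. Origin at the centre of its underside.
- bar_mould: Bystander: flat graphite mould plate 80 x 60 x 20 mm with a bent steel handle rising to 80 mm, on the table. Origin at the centre of the plate's underside.
- tongs: Bystander: steel crucible tongs about 310 mm long, 80 mm wide and 12 mm high, lying on the table. Origin about the middle, at table height.
- jar: Bystander: closed glass jar 70 mm across and 100 mm high. Origin at the centre of its underside.
- brick: Bystander: loose off-white fire brick piece 110 x 75 x 60 mm. Origin at the centre of its underside.
- brush: Bystander: small brush lying on the table. Origin on its underside.
Mind the look-alikes: they are no part of the job. Leave any green or turquoise look-alike of the mould alone.

How it is judged:
On the way, in this order (a step that is already met when the one before it is completed fails the run):
1. the mould is home against the end stop with the gate still open (y of mould in the frame of lane between 0.11 and 0.12 m and x of mould in the frame of lane between -0.012 and 0.012 m and angle between the x axis of mould and the x axis of lane, either way round below 0.12 rad and z of mould in the frame of lane below 0.016 m and angle between mould's own z axis and vertical below 0.06 rad and value of joint gate below 0.8 rad), for 0.2 s.
2. the gate is shut across the lane behind the mould (value of joint gate above 1.47 rad), for 0.2 s.
At the end, for the whole second after the job is handed in: The mould rests flat on the board within 5 mm of the end stop and 12 mm of the lane's centre line, square to it within 0.12 rad; the gate stands at 1.47 rad or more; the mould is at rest (y of mould in the frame of lane between 0.11 and 0.12 m and x of mould in the frame of lane between -0.012 and 0.012 m and angle between the x axis of mould and the x axis of lane, either way round below 0.12 rad and z of mould in the frame of lane below 0.016 m and angle between mould's own z axis and vertical below 0.06 rad and value of joint gate above 1.47 rad and linear speed of mould below 0.01 m/s); the robot touches nothing.
It fails at once if the mould touches a guide rail (contact force between mould and rail_near above 0.2 N or contact force between mould and rail_far above 0.2 N).
It fails at once if the mould is lifted off the board, dropped from it or tipped (z of mould in the frame of lane above 0.018 m or z of mould in the frame of lane below 0.005 m or angle between mould's own z axis and vertical above 0.15 rad).
It fails at once if a bystander is shifted by more than 20 mm (distance of any of crucible_a, crucible_b, bar_mould, tongs, jar, brick, brush from where it was at the start of the episode above 0.02 m).
It also fails if it takes over 72 s, if anything falls off the work surface, if the arm or the gripper's body presses on something with over 40 N, if the wrist force passes 120 N, or if a joint passes its speed limit or range.

## Working session

There is one attempt and no reset: what is moved stays moved. The work goes in short steps, Python scripts to look and compute and a tool call to move; the robot and the scene stay as the last step left them, time stands still between calls to the robot, and variables do not carry over. Pictures are saved under pics/ and viewed, and the job is handed in when it is done.

Besides the shell and the picture viewer there is one more tool, called after "Emit:" as name(argument=value, ...) on one line, values as JSON. jog_arm: Moves the arm, as the interface text tells. Its arguments: {"type":"object","properties":{"series":{"type":"array","items":{"type":"array","items":{"type":"number"}}},"grip_force":{"type":"number"}},"required":["series"]}

```bash
mkdir -p pics; ls; python3 - <<'E'
from rig import *
import cv2,numpy as np
for n in ["scene","top","wrist"]:
    c=camera(n); cv2.imwrite(f"pics/{n}0.png",c["img"][:,:,::-1]); np.savez(f"{n}0.npz",**c)
    print(n,c["camera_matrix"].tolist(),c["rvec"],c["tvec"])
print(get_obs())
E
```

```text
pics
scene [[482.8179199442652, 0.0, 310.3570625176741], [0.0, 482.8179199442652, 240.7223492481099], [0.0, 0.0, 1.0]] [ 1.90599837  1.33128295 -0.64639441] [-0.11736324 -0.25977407  1.53834715]
top [[433.1953218940004, 0.0, 321.13238498718533], [0.0, 433.1953218940004, 239.82209346056644], [0.0, 0.0, 1.0]] [ 2.16686064 -2.10777812  0.14572393] [-0.05025485  0.47260829  1.26769057]
wrist [[416.4448721943256, 0.0, 321.1903376715634], [0.0, 416.4448721943256, 245.82855750720535], [0.0, 0.0, 1.0]] [-2.28224556 -1.81839493 -0.2448134 ] [-0.62321375 -0.03337618  0.39147669]
{'time': 0.15, 'q': array([ 1.16651342e+00,  5.28255308e-01,  1.43362024e+00,  1.07010141e-05,
        1.18141028e+00, -1.78487077e-01]), 'joint_velocities': array([ 0.00063514, -0.00245117, -0.0029671 ,  0.00064325, -0.0005706 ,
       -0.00181993]), 'joint_torque': array([ 4.56583330e-04, -4.40431774e+01, -1.76843119e+01,  6.33161562e-02,
        5.52168069e-02, -1.24240501e-04]), 'position': array([0.13965845, 0.60861075, 0.22179089]), 'tool_rot': array([ 0.55342748,  0.43995778, -0.44101521, -0.55286595]), 'ft_force': array([ 0.20932216,  0.01034143, -0.72841215]), 'moment': array([-0.029381  ,  0.00919173,  0.01803853]), 'grip_width': 0.0872044129278694}
```

View pics/top0.png

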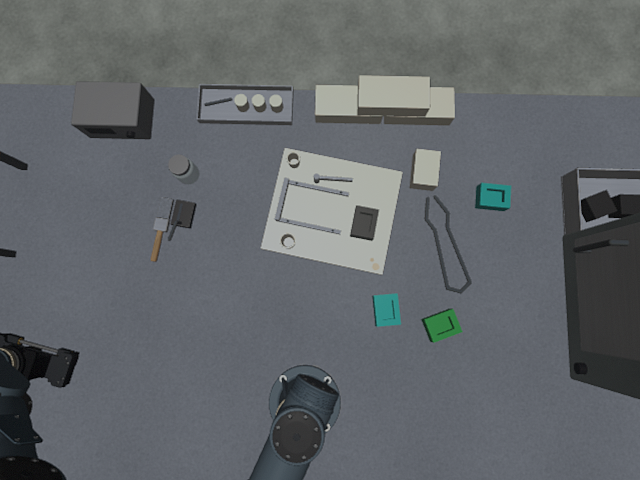

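View pics/scene0.png

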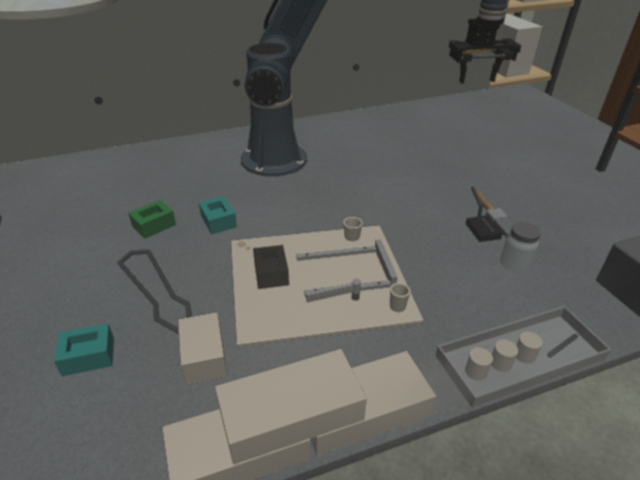

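View pics/wrist0.png

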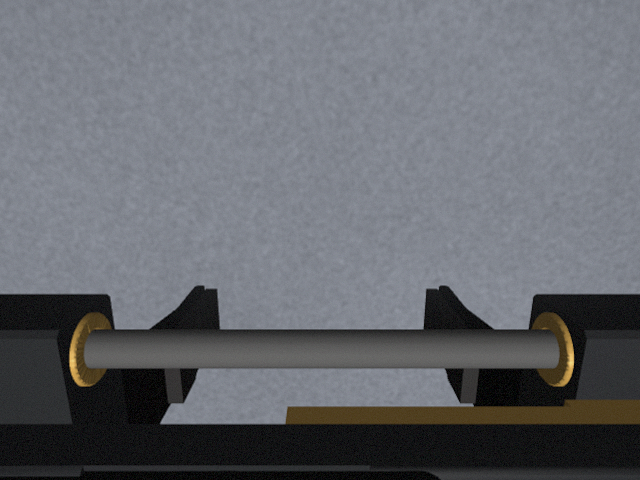

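The mould is the dark open block at top (364,222). Things it could be confused with are teal (494,196), teal (387,310), green (441,325) and the bar mould plate (180,213). I choose (364,222), the only graphite block on the board, and check it in a close crop.

```bash
python3 - <<'E'
import cv2,numpy as np
t=np.load("top0.npz")["img"][:,:,::-1]; s=np.load("scene0.npz")["img"][:,:,::-1]
cv2.imwrite("pics/topc.png",cv2.resize(t[140:280,250:410],None,fx=4.2,fy=4.2,interpolation=cv2.INTER_CUBIC))
cv2.imwrite("pics/scenec.png",cv2.resize(s[210:350,220:420],None,fx=4,fy=4,interpolation=cv2.INTER_CUBIC))
E
```

```text
(no output)
```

View pics/topc.png

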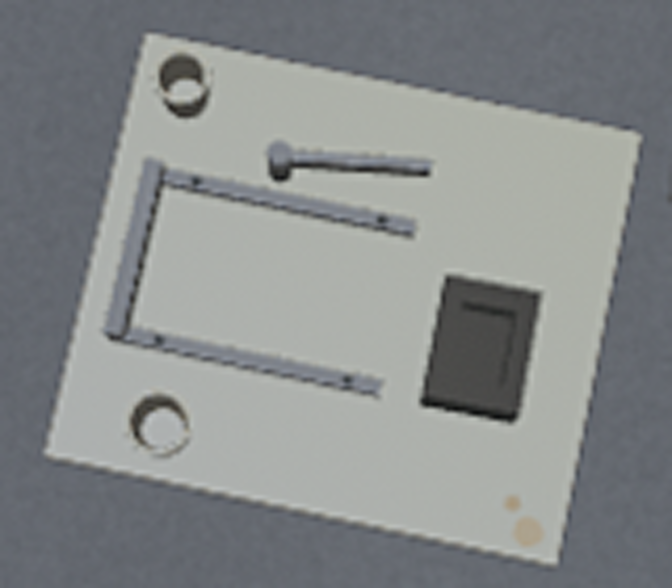

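View pics/scenec.png

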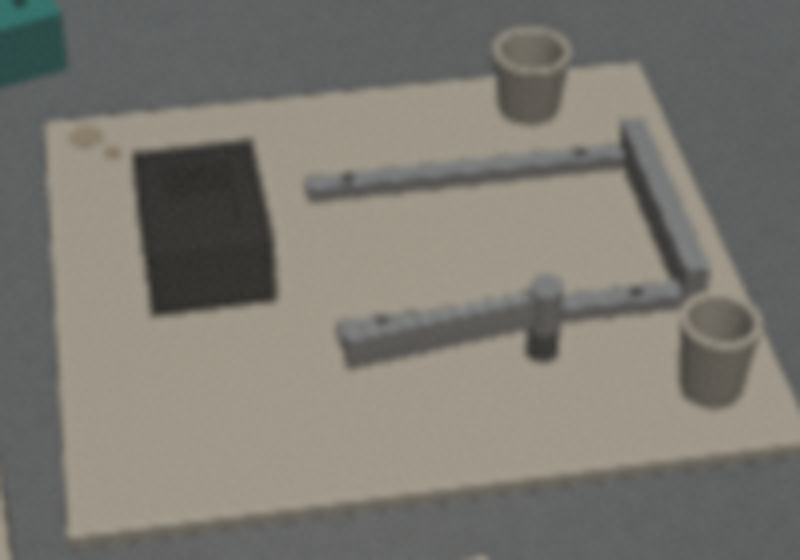

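```bash
cat > h.py <<'E'
import cv2,numpy as np
from scipy.spatial.transform import Rotation as Ro
def ray(c,uv,z):
    K=c["camera_matrix"];R=cv2.Rodrigues(c["rvec"])[0];t=np.array(c["tvec"]).ravel()
    o=-R.T@t; uv=np.atleast_2d(uv).astype(float)
    d=np.c_[uv,np.ones(len(uv))]@np.linalg.inv(K).T@R
    return o+d*((z-o[2])/d[:,2])[:,None]
def proj(c,P):
    return cv2.projectPoints(np.atleast_2d(P).astype(float),c["rvec"],c["tvec"],c["camera_matrix"],None)[0][:,0]
def tri(c1,u1,c2,u2):
    P=[c["camera_matrix"]@np.c_[cv2.Rodrigues(c["rvec"])[0],np.array(c["tvec"]).ravel()] for c in(c1,c2)]
    X=cv2.triangulatePoints(P[0],P[1],np.atleast_2d(u1).T.astype(float),np.atleast_2d(u2).T.astype(float)); return (X[:3]/X[3]).T
E
python3 - <<'E'
from h import *
T=dict(np.load("top0.npz"));S=dict(np.load("scene0.npz"))
f=lambda p:np.array(p)/4.2+[249.6,139.6]
g=lambda p:np.array(p)/4+[219.6,209.6]
B=np.array([[147,33],[640,132],[558,565],[45,456]])
W=ray(T,f(B),.012); print("board",W)
GS=np.array([[640,64],[46,121],[68,538]])  # scene corners: near-left?, ...
print("scene board",ray(S,g(GS),.012))
M=[[445,275],[541,291],[518,410],[422,401]]
print("mould top",ray(T,f(M),.057))
Ms=[[152,258],[270,240],[250,141],[135,153]]
print("scene mould top",ray(S,g(Ms),.057))
print("tri",tri(T,f(M),S,g(Ms)))
# board frame fit: far-left(147,33)=(170,190);(640,132)=(170,-190);(558,565)=(-160,-190);(45,456)=(-160,190)
L=np.array([[.17,.19],[.17,-.19],[-.16,-.19],[-.16,.19]])
def fit(L,W):
    lc,wc=L.mean(0),W.mean(0);H=(L-lc).T@(W-wc);a=np.arctan2(H[0,1]-H[1,0],H[0,0]+H[1,1])
    R=np.array([[np.cos(a),-np.sin(a)],[np.sin(a),np.cos(a)]]);t=wc-R@lc;return a,R,t,(W-(L@R.T+t))*1000
a,R,t,e=fit(L,W[:,:2]);print("lane",a,t,e)
for nm,p,z in [("railnear end",[380,388],.024),("railfar end",[415,228],.024),("gate tip",[431,168],.056),("hinge",[279,155],.06),("stopTL",[150,160],.042),("stopBL",[110,335],.042),("cra",[160,425],.057),("crb",[184,85],.062)]:
    w=ray(T,f([p]),z)[0];print(nm,w,(R.T@(w[:2]-t))*1000)
Wm=ray(T,f(M),.057)
print("mould in lane",(Wm[:,:2]-t)@R*1000, ((Wm[:,:2]-t)@R).mean(0))
E
```

```text
board [[ 0.76985811  0.08725699  0.012     ]
 [ 0.70173695 -0.28357935  0.012     ]
 [ 0.37751971 -0.22498084  0.012     ]
 [ 0.44651232  0.14835452  0.012     ]]
scene board [[ 0.45054452  0.14952267  0.012     ]
 [ 0.37676573 -0.22138328  0.012     ]
 [ 0.70198582 -0.28404711  0.012     ]]
mould top [[ 0.57830718 -0.13740602  0.057     ]
 [ 0.56843199 -0.20572776  0.057     ]
 [ 0.48240578 -0.1903274   0.057     ]
 [ 0.48702045 -0.12273358  0.057     ]]
scene mould top [[ 0.56992147 -0.20286148  0.057     ]
 [ 0.57796776 -0.13944751  0.057     ]
 [ 0.49312348 -0.12405907  0.057     ]
 [ 0.48089503 -0.18869197  0.057     ]]
tri [[ 0.57241397 -0.17364676  0.05281714]
 [ 0.57853999 -0.17029106  0.06724142]
 [ 0.49306352 -0.15481586  0.06605299]
 [ 0.48119612 -0.15906118  0.05166024]]
lane -0.18245250609280486 [ 0.56898976 -0.06732996] [[-0.7839022  -1.41423736]
 [ 0.04286285  1.44204893]
 [ 0.34817814  0.16473274]
 [ 0.39286121 -0.19254431]]
railnear end [ 0.50113648 -0.09389149  0.024     ] [-61.90765585 -38.43208198]
railfar end [ 0.62079899 -0.11692839  0.024     ] [ 59.94851427 -39.37481705]
gate tip [ 0.65702753 -0.12610438  0.056     ] [ 97.24062795 -41.82512139]
hinge [ 0.66273842 -0.0166687   0.06      ] [83.000509   66.83030415]
stopTL [0.66206975 0.0777908  0.042     ] [ 65.20402087 159.60060899]
stopBL [0.53151663 0.10123712 0.042     ] [-67.4362735  158.96994772]
cra [0.46498485 0.06128507 0.057     ] [-125.61475917  107.6093809 ]
crb [0.71263854 0.05340884 0.062     ] [119.3573674  144.79865024]
mould in lane [[  21.87749715  -67.22234513]
 [  24.5626476  -136.20182579]
 [ -62.82994011 -136.66584634]
 [ -70.55621706  -69.35668446]] [-0.0217365  -0.10236168]
```

```bash
cat >> h.py <<'E'
A=-0.18245; RL=np.array([[np.cos(A),-np.sin(A),0],[np.sin(A),np.cos(A),0],[0,0,1]]); TL=np.array([0.56899,-0.06733,0.0])
def w2l(p): return (np.asarray(p)-TL)@RL
def l2w(p): return np.asarray(p)@RL.T+TL
def goto(o,pl,Rt=None):
    """shift (mm) & rotvec in tool axes from pose o to lane-frame point pl (m; z above table), tool rot Rt world"""
    R=Ro.from_quat(o["tool_rot"]); d=R.inv().apply(l2w(pl)-o["position"])*1000
    return d.round(1), (R.inv()*Ro.from_matrix(Rt)).as_rotvec().round(4) if Rt is not None else None
# tool x=lane x, tool z=lane y, tool y=down
RY=RL@np.array([[1,0,0],[0,0,1],[0,-1,0]]).T if False else RL@np.column_stack([[1,0,0],[0,0,-1],[0,1,0]])
# tool z=lane +x : x = y cross z = down x lanex = -laney
RX=RL@np.column_stack([[0,-1,0],[0,0,-1],[1,0,0]])
E
python3 - <<'E'
from h import *; from rig import *
o=get_obs();R=Ro.from_quat(o["tool_rot"]).as_matrix();print(R.round(3));print("lane tcp",w2l(o["position"]))
W=dict(np.load("wrist0.npz"));Rc=cv2.Rodrigues(W["rvec"])[0];cp=-Rc.T@W["tvec"];print("cam in tool",R.T@(cp-o["position"]),"cam axes in tool",(R.T@Rc.T).round(3))
for q in(RY,RX):
    print(np.linalg.det(q),goto(o,[0.02,-.2,.22],q))
E
```

```text
[[ 0.224 -0.001 -0.975]
 [ 0.975 -0.002  0.224]
 [-0.002 -1.     0.   ]]
lane tcp [-0.54484788  0.58682388  0.22179089]
cam in tool [-0.00050111 -0.16270242  0.07261244] cam axes in tool [[ 1.     0.    -0.001]
 [ 0.001 -0.268  0.963]
 [ 0.    -0.963 -0.268]]
1.0 (array([-761.6,    2.9, -598.4]), array([ 1.0000e-03,  1.5274e+00, -1.6000e-03]))
1.0 (array([-761.6,    2.9, -598.4]), array([ 2.6000e-03,  3.0982e+00, -5.0000e-04]))
```

```bash
cat >> h.py <<'E'
RX2=RL@np.column_stack([[0,1,0],[0,0,-1],[-1,0,0]])
E
python3 - <<'E'
from h import *; from rig import *
o=get_obs()
print(goto(o,np.r_[w2l([.5,.25,.22])],RX2), goto(o,[.03,-.09,.22],RX2))
E
```

```text
(array([-268.8,    2.1, -431.5]), array([-0.0003, -0.0433, -0.0017])) (array([-651.3,    2.7, -603.6]), array([-0.0003, -0.0433, -0.0017]))
```

Emit:
jog_arm(series=[[-30,0,-55,0,-0.0433,-0.001,-1],[-60,0,-105,0,-0.0433,-0.0017,-1],[-90,1,-150,0,-0.0433,-0.0017,-1],[-120,1,-200,0,-0.0433,-0.0017,-1],[-150,1,-245,0,-0.0433,-0.0017,-1],[-180,2,-295,0,-0.0433,-0.0017,-1],[-210,2,-340,0,-0.0433,-0.0017,-1],[-245,2,-390,0,-0.0433,-0.0017,-1],[-280,2,-430,0,-0.0433,-0.0017,-1],[-325,2,-455,0,-0.0433,-0.0017,-1],[-375,2,-480,0,-0.0433,-0.0017,-1],[-425,2,-505,0,-0.0433,-0.0017,-1],[-475,2,-530,0,-0.0433,-0.0017,-1],[-525,2,-555,0,-0.0433,-0.0017,-1],[-575,2,-580,0,-0.0433,-0.0017,-1],[-620,3,-595,0,-0.0433,-0.0017,-1],[-651,3,-604,0,-0.0433,-0.0017,-1],[-651,3,-604,0,-0.0433,-0.0017,-1],[-651,3,-604,0,-0.0433,-0.0017,-1],[-651,3,-604,0,-0.0433,-0.0017,-1]])

```text
time: 2.65
position: [0.5825, -0.1591, 0.2195]
tool_rot: [-0.542, -0.453, 0.452, 0.544]
ft_force: [-1.3, 0.1, -0.5]
grip_width: 0.0873
```

```bash
python3 - <<'E'
from h import *; from rig import *
c=camera("wrist"); cv2.imwrite("pics/w1.png",c["img"][:,:,::-1]); np.savez("w1.npz",**c)
o=get_obs();print(o["time"],o["q"],w2l(o["position"]),goto(o,[.03,-.09,.22],RX2))
E
```

```text
2.7 [-0.45239055  0.50258027  1.49002168  0.001994    1.14994304 -1.84323169] [ 0.03008726 -0.08780547  0.21956351] (array([-2.2, -0.4,  0.1]), array([-0.0004,  0.0017,  0.002 ]))
```

View pics/w1.png

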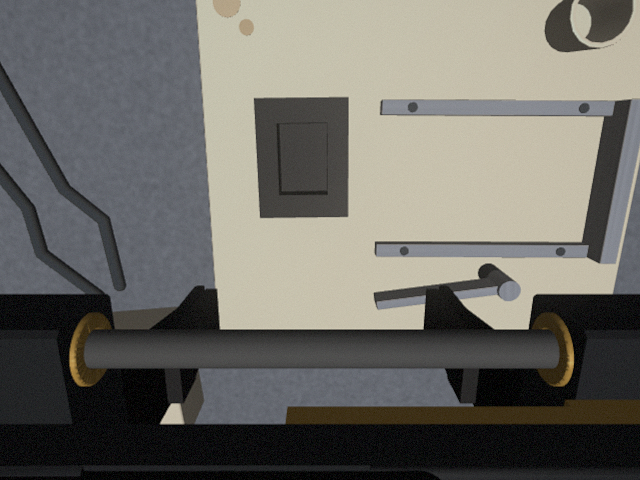

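The wrist view shows the dark mould with its top from about (254,98) to (348,217). The rails end at (381,108) and (376,250), and the gate tip is at (377,300).

```bash
python3 - <<'E'
from h import *
c=np.load("w1.npz")["img"][:,:,::-1].copy()
m=np.clip(c[80:330,200:410].astype(float)*1.6,0,255).astype(np.uint8)
cv2.imwrite("pics/w1c.png",cv2.resize(m[0:150,40:170],None,fx=4,fy=4,interpolation=cv2.INTER_CUBIC))
E
```

```text
(no output)
```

View pics/w1c.png

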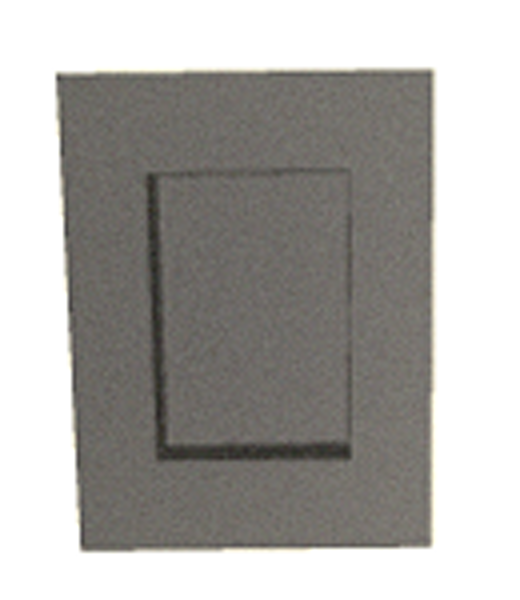

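```bash
python3 - <<'E'
from h import *
c=dict(np.load("w1.npz"))
f=lambda p:np.array(p)/4+[239.6,79.6]
for nm,P,z in [("out",[[57,73],[433,70],[431,546],[82,549]],.057),("pocket",[[148,172],[351,170],[351,460],[157,460]],.057)]:
    l=w2l(ray(c,f(P),z))*1000;print(nm,l.round(1).tolist(),l.mean(0).round(1))
    for a,b in((0,1),(3,2),(0,3),(1,2)):d=l[b]-l[a];print(a,b,np.hypot(*d[:2]).round(1),d[:2].round(1))
for nm,p,z in [("near inner end",[381,115],.024),("near outer end",[381,101],.024),("far inner end",[376,243],.024),("far outer",[375,255],.024),("hinge",[509,290],.06),("tip",[376,300],.056),("stop ",[614,101],.042),("boardcorner",[216,300],.012)]:
    print(nm,w2l(ray(c,[p],z))[0]*1000)
# height from two views: top corners in scene / top cam vs wrist
T=dict(np.load("top0.npz"));S=dict(np.load("scene0.npz"))
g=lambda p:np.array(p)/4+[219.6,209.6];ft=lambda p:np.array(p)/4.2+[249.6,139.6]
print(w2l(tri(T,ft([[422,401],[445,275],[541,291]]),S,g([[250,141],[270,240],[152,258]])))*1000)
E
```

```text
out [[-65.6, -138.0, 57.0], [-66.2, -68.6, 57.0], [23.1, -67.3, 57.0], [23.8, -136.7, 57.0]] [ -21.2 -102.7   57. ]
0 1 69.4 [-0.6 69.4]
3 2 69.4 [-0.7 69.4]
0 3 89.4 [89.4  1.3]
1 2 89.3 [89.3  1.3]
pocket [[-48.1, -121.6, 57.0], [-48.5, -83.6, 57.0], [6.0, -83.3, 57.0], [6.0, -121.3, 57.0]] [ -21.1 -102.5   57. ]
0 1 38.0 [-0.4 38. ]
3 2 38.0 [-0.1 38. ]
0 3 54.1 [54.1  0.3]
1 2 54.5 [54.5  0.3]
near inner end [-54.77652288 -39.07074313  24.        ]
near outer end [-65.66171547 -39.50651846  24.        ]
far inner end [ 54.14593284 -39.16862546  24.        ]
far outer [ 65.31581217 -39.656149    24.        ]
hinge [84.61120137 67.50751705 60.        ]
tip [ 95.32743283 -41.76010586  56.        ]
stop  [-64.81484563 138.46264236  42.        ]
boardcorner [ 114.07109845 -188.5779506    12.        ]
[[ -69.78674788  -69.23051593   52.5992352 ]
 [  21.80326171  -68.3586982    56.8209428 ]
 [  24.79537917 -134.49588461   56.54032305]]
```

```bash
python3 - <<'E'
from h import *; from rig import *
o=get_obs()
print(goto(o,[-.095,-.1025,.22],RX2),goto(o,[-.095,-.1025,.025],RX2))
E
```

```text
(array([-14.5,  -0.4, 125.1]), array([-0.0004,  0.0017,  0.002 ])) (array([-14.9, 194.6, 125. ]), array([-0.0004,  0.0017,  0.002 ]))
```

Emit:
jog_arm(series=[[-5,0,40,0,0,0,0.1],[-10,0,85,0,0,0,0.1],[-13,0,125,0,0,0,0.1],[-13,20,125,0,0,0,0.1],[-13,60,125,0,0,0,0.1],[-13,100,125,0,0,0,0.1],[-13,140,125,0,0,0,0.1],[-13,170,125,0,0,0,0.1],[-13,185,125,0,0,0,0.1],[-13,194,125,0,0,0,0.1],[-13,194,125,0,0,0,0.1],[-13,194,125,0,0,0,0.1]])

```text
time: 4.2
position: [0.4582, -0.1507, 0.0264]
tool_rot: [0.544, 0.453, -0.452, -0.543]
ft_force: [-0.4, -0.7, 1.0]
grip_width: 0.039
```

```bash
python3 - <<'E'
from h import *; from rig import *
c=camera("wrist"); cv2.imwrite("pics/w2.png",c["img"][:,:,::-1]); np.savez("w2.npz",**c)
o=get_obs();print(o["time"],w2l(o["position"]),o["grip_width"],o["ft_force"],goto(o,[-.0545,-.1025,.025],RX2))
E
```

```text
4.25 [-0.09381976 -0.10205603  0.02639963] 0.03917156999371804 [-0.34871477  0.27588067  0.40357603] (array([ -0.4,   1.5, -39.3]), array([0.0019, 0.0001, 0.001 ]))
```

View pics/w2.png

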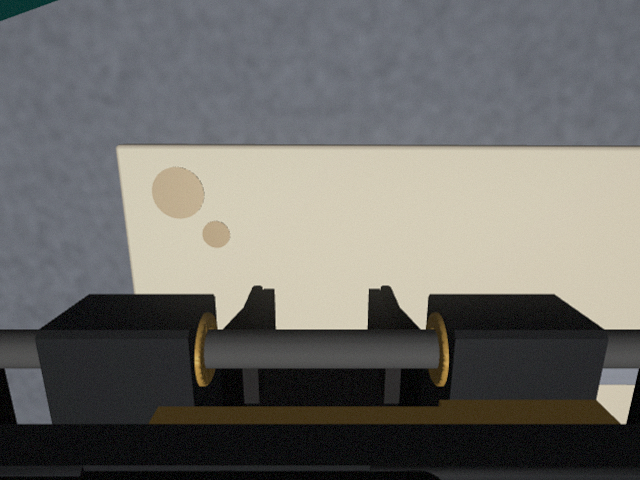

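Emit:
jog_arm(series=[[0,1,-6,0,0,0,0.1],[0,1,-12,0,0,0,0.1],[0,1,-15,0,0,0,0.1],[0,1,-18,0,0,0,0.1],[0,1,-20,0,0,0,0.1],[0,1,-22,0,0,0,0.1],[0,1,-24,0,0,0,0.1],[0,1,-26,0,0,0,0.1],[0,1,-28,0,0,0,0.1],[0,1,-30,0,0,0,0.1],[0,1,-32,0,0,0,0.1],[0,1,-34,0,0,0,0.1],[0,1,-35,0,0,0,0.1],[0,1,-36,0,0,0,0.1],[0,1,-36,0,0,0,0.1],[0,1,-36,0,0,0,0.1]])

```text
time: 6.25
position: [0.4932, -0.157, 0.0246]
tool_rot: [-0.543, -0.453, 0.452, 0.544]
ft_force: [-0.8, 0.7, -1.3]
grip_width: 0.0393
```

```bash
python3 - <<'E'
from h import *; from rig import *
o=get_obs();print(o["time"],w2l(o["position"]),o["grip_width"],o["ft_force"])
for n in("top","scene"):
    c=camera(n); np.savez(f"{n}3.npz",**c); i=c["img"][:,:,::-1]
    i=i[180:260,320:420] if n=="top" else i[210:330,220:380]
    cv2.imwrite(f"pics/{n}3.png",cv2.resize(i,None,fx=5,fy=5,interpolation=cv2.INTER_CUBIC))
E
```

```text
6.25 [-0.05828963 -0.10189654  0.02460798] 0.03929248412506619 [-0.8141041   0.72186903 -1.27867148]
```

View pics/scene3.png

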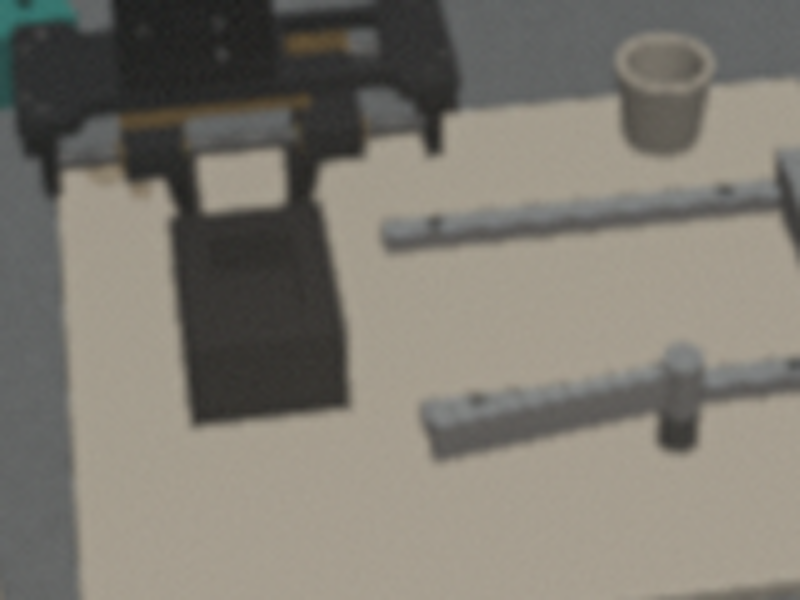

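View pics/top3.png

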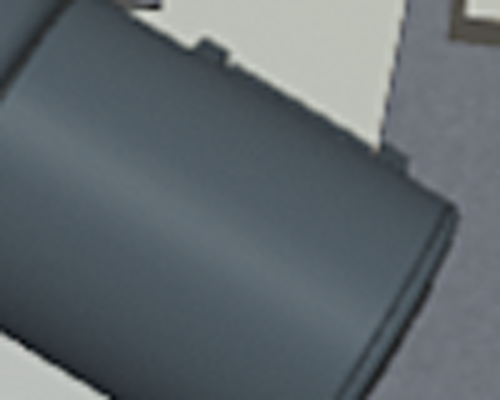

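```bash
python3 - <<'E'
from h import *
S=dict(np.load("scene3.npz"));g=lambda p:np.array(p)/5+[219.6,209.6]
print(w2l(ray(S,g([[194,423],[348,405]]),.012))*1000)
print(w2l(ray(S,g([[189,352],[343,333]]),.057))*1000)
S0=dict(np.load("scene0.npz"));g=lambda p:np.array(p)/4+[219.6,209.6]
print(w2l(ray(S0,g([[152,258],[270,240]]),.057))*1000,w2l(ray(S0,g([[153,313],[274,299]]),.012))*1000)
E
```

```text
[[  40.31595297 -135.75527044   12.        ]
 [  40.59344523  -68.57338681   12.        ]]
[[  43.80541801 -135.04510245   57.        ]
 [  43.0977991   -69.71468789   57.        ]]
[[  25.50676467 -133.11294142   57.        ]
 [  21.91371429  -69.29159298   57.        ]] [[  20.40154468 -135.29188406   12.        ]
 [  20.63009455  -68.34674691   12.        ]]
```

```bash
python3 - <<'E'
from h import *; from rig import *
o=get_obs()
print(goto(o,[-.085,-.102,.025],RX2),goto(o,[-.001,-.17,.2],RY))
E
```

```text
(array([-0.1, -0.4, 26.7]), array([ 0.0005, -0.    ,  0.0016])) (array([ -67.8, -175.5,  -57.4]), array([-9.0000e-04,  1.5708e+00,  1.6000e-03]))
```

Emit:
jog_arm(series=[[0,0,8,0,0,0,0.1],[0,0,20,0,0,0,0.1],[0,-25,27,0,0,0,0.1],[0,-70,27,0,0,0,0.1],[0,-120,27,0,0.1,0,0.1],[-5,-160,20,0,0.28,0,0.1],[-10,-175,10,0,0.46,0,0.1],[-20,-175,0,0,0.64,0,0.1],[-30,-175,-10,0,0.82,0,0.1],[-40,-175,-20,0,1.0,0.001,0.1],[-50,-175,-30,0,1.18,0.001,0.1],[-58,-175,-40,0,1.36,0.001,0.1],[-65,-175,-50,0,1.5,0.001,0.1],[-68,-175,-57,0,1.571,0.001,0.1],[-68,-175,-57,0,1.571,0.001,0.1],[-68,-175,-57,0,1.571,0.001,0.1],[-68,-175,-57,0,1.571,0.001,0.1]])

```text
time: 8.48
position: [0.5361, -0.234, 0.1993]
tool_rot: [-0.704, 0.065, -0.064, 0.705]
ft_force: [-0.1, -0.7, 0.5]
grip_width: 0.039
```

```bash
python3 - <<'E'
from h import *; from rig import *
c=camera("wrist"); cv2.imwrite("pics/w4.png",np.clip(c["img"][:,:,::-1].astype(float)*1.4,0,255).astype(np.uint8)); np.savez("w4.npz",**c)
o=get_obs();print(o["time"],o["q"],w2l(o["position"]),goto(o,[0,-.17,.2],RY))
E
```

```text
8.525 [-6.02823247e-01  5.01708774e-01  1.55854459e+00  8.38956745e-04
  1.08267128e+00 -4.21049597e-01] [-0.00194077 -0.16991298  0.19941464] (array([ 1.9, -0.6, -0.1]), array([-0.0012,  0.0003, -0.0009]))
```

View pics/w4.png

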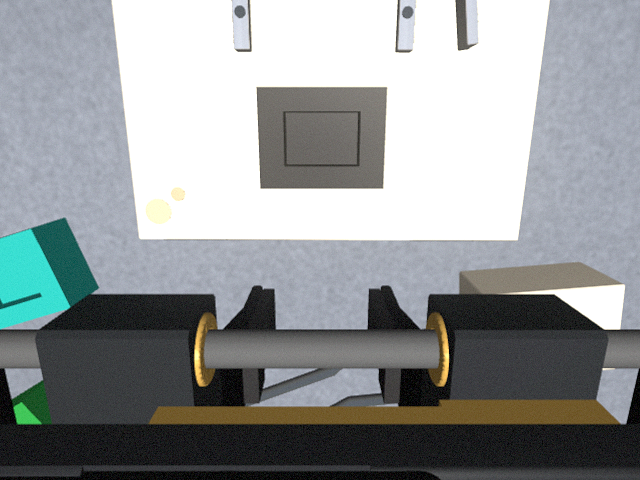

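```bash
python3 - <<'E'
from h import *
c=dict(np.load("w4.npz"))
m=np.clip(c["img"][80:200,240:400,::-1].astype(float)*2,0,255).astype(np.uint8)
cv2.imwrite("pics/w4c.png",cv2.resize(m,None,fx=5,fy=5,interpolation=cv2.INTER_CUBIC))
for nm,P,z in [("out",[[257,88],[386.5,87],[383.5,188],[261,189]],.057),("pocket",[[284,111],[360,111],[359,166],[285,166]],.057),("rails",[[250,51],[397,51]],.024)]:
    l=w2l(ray(c,P,z))*1000;print(nm,l.round(1).tolist(),l.mean(0).round(1))
E
```

```text
out [[-45.9, -69.3, 57.0], [43.3, -68.6, 57.0], [44.0, -138.0, 57.0], [-45.7, -138.8, 57.0]] [  -1.1 -103.6   57. ]
pocket [[-27.6, -84.3, 57.0], [25.4, -84.3, 57.0], [25.7, -122.1, 57.0], [-27.8, -122.1, 57.0]] [  -1.1 -103.2   57. ]
rails [[-54.8, -40.3, 24.0], [54.9, -40.2, 24.0]] [  0.  -40.2  24. ]
```

View pics/w4c.png

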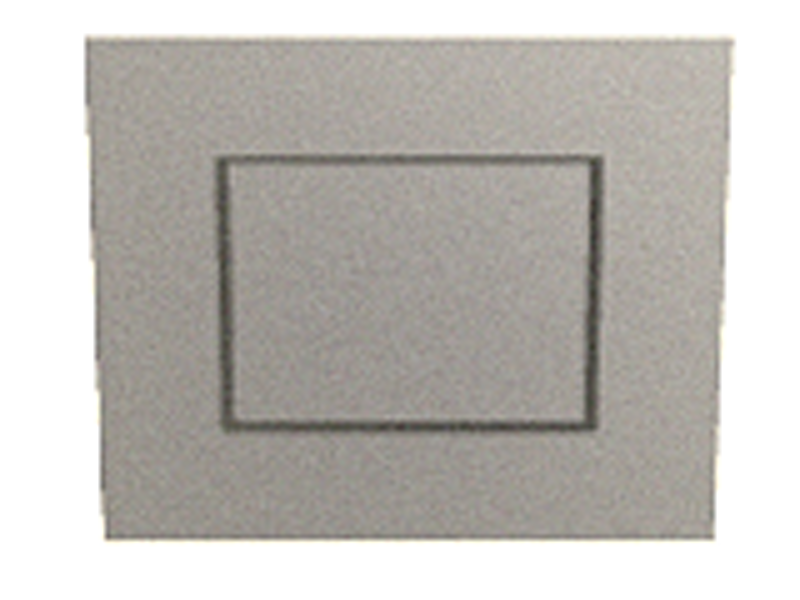

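Emit:
jog_arm(series=[[1,30,0,0,0,0,-0.26],[1,70,0,0,0,0,-0.26],[1,110,0,0,0,0,-0.26],[1,145,0,0,0,0,-0.26],[1,165,0,0,0,0,-0.26],[1,173,0,0,0,0,-0.26],[1,173,0,0,0,0,-0.26],[1,173,5,0,0,0,-0.26],[1,173,10,0,0,0,-0.26],[1,173,13,0,0,0,-0.26],[1,173,16,0,0,0,-0.26],[1,173,19,0,0,0,-0.26],[1,173,22,0,0,0,-0.26],[1,173,26,0,0,0,-0.26],[1,173,30,0,0,0,-0.26],[1,173,35,0,0,0,-0.26],[1,173,40,0,0,0,-0.26],[1,173,45,0,0,0,-0.26],[1,173,48,0,0,0,-0.26],[1,173,50,0,0,0,-0.26]])

```text
time: 11.02
position: [0.5467, -0.1849, 0.0265]
tool_rot: [-0.704, 0.065, -0.064, 0.705]
ft_force: [-0.8, -2.2, -0.3]
grip_width: 0.0549
```

```bash
cat > look.py <<'E'
import sys
from h import *; from rig import *
n=sys.argv[1]
o=get_obs();print(o["time"],w2l(o["position"]).round(4),o["grip_width"],o["ft_force"].round(2),goto(o,[0,-.1,.025],RY)[1])
c=camera("wrist"); cv2.imwrite(f"pics/w{n}.png",np.clip(c["img"][:,:,::-1].astype(float)*1.4,0,255).astype(np.uint8)); np.savez(f"w{n}.npz",**c)
c=camera("scene"); np.savez(f"s{n}.npz",**c)
cv2.imwrite(f"pics/s{n}.png",cv2.resize(c["img"][210:350,220:420,::-1],None,fx=4,fy=4,interpolation=cv2.INTER_CUBIC))
E
python3 look.py 5
```

```text
11.025 [-0.0006 -0.1197  0.0265] 0.054890015900688115 [-0.78 -2.23 -0.34] [-0.001   0.0001 -0.0007]
```

View pics/w5.png

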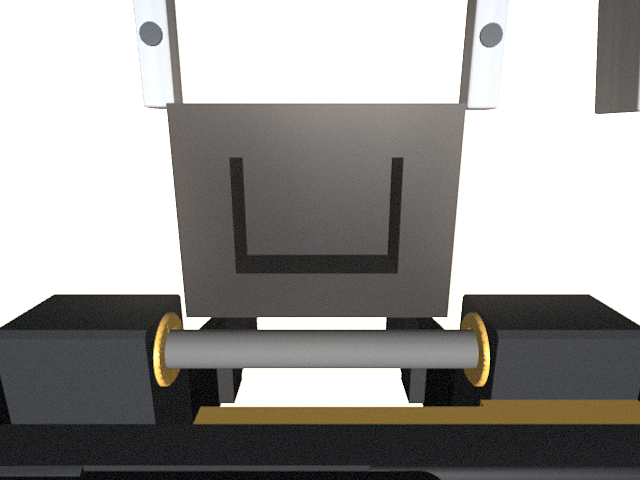

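View pics/s5.png

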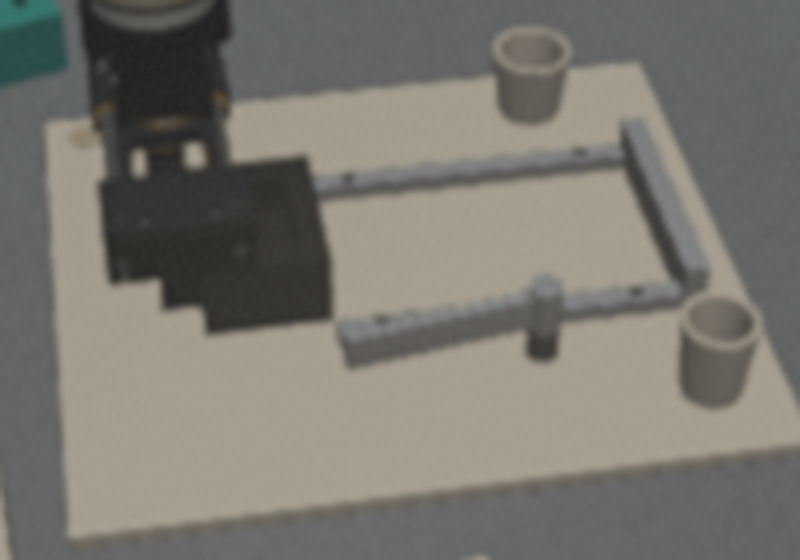

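```bash
python3 - <<'E'
from h import *
c=dict(np.load("w5.npz"))
for nm,P,z in [("out",[[167,104],[464.5,104],[447.5,317],[187.5,317]],.057),("rails",[[182,108],[460,108]],.012)]:
    l=w2l(ray(c,P,z))*1000;print(nm,l.round(1).tolist(),l.mean(0).round(1))
E
```

```text
out [[-46.5, -39.6, 57.0], [43.1, -39.6, 57.0], [43.7, -109.5, 57.0], [-46.3, -109.5, 57.0]] [ -1.5 -74.6  57. ]
rails [[-56.4, -38.5, 12.0], [56.1, -38.5, 12.0]] [ -0.1 -38.5  12. ]
```

Emit:
jog_arm(series=[[0,0,4,0,0,0,-0.26],[0,0,10,0,0,0,-0.26],[0,0,17,0,0,0,-0.26],[0,0,24,0,0,0,-0.26],[0,0,31,0,0,0,-0.26],[0,0,38,0,0,0,-0.26],[0,0,45,0,0,0,-0.26],[0,0,52,0,0,0,-0.26],[0,0,59,0,0,0,-0.26],[0,0,66,0,0,0,-0.26],[0,0,73,0,0,0,-0.26],[0,0,80,0,0,0,-0.26],[0,0,87,0,0,0,-0.26],[0,0,94,0,0,0,-0.26],[0,0,101,0,0,0,-0.26],[0,0,108,0,0,0,-0.26],[0,0,115,0,0,0,-0.26],[0,0,121,0,0,0,-0.26],[0,0,125,0,0,0,-0.26],[0,0,127,0,0,0,-0.26]])

```text
time: 13.62
position: [0.5697, -0.0601, 0.0266]
tool_rot: [-0.704, 0.065, -0.064, 0.705]
ft_force: [-0.5, -1.0, -1.0]
grip_width: 0.0549
```

```bash
python3 look.py 6
```

```text
13.625 [-0.0006  0.0073  0.0266] 0.05489729518513639 [-0.49 -1.03 -0.97] [-0.001   0.0001 -0.0007]
```

View pics/w6.png

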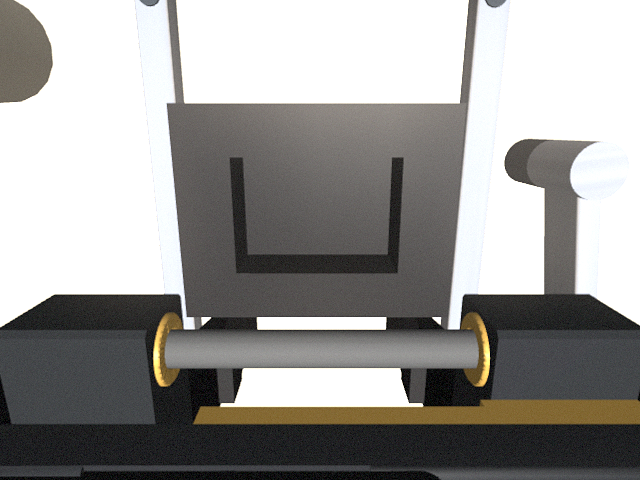

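Emit:
jog_arm(series=[[0,0,4,0,0,0,-0.26],[0,0,10,0,0,0,-0.26],[0,0,17,0,0,0,-0.26],[0,0,24,0,0,0,-0.26],[0,0,31,0,0,0,-0.26],[0,0,38,0,0,0,-0.26],[0,0,44,0,0,0,-0.26],[0,0,49,0,0,0,-0.26],[0,0,53,0,0,0,-0.26],[0,0,56,0,0,0,-0.26],[0,0,58,0,0,0,-0.26],[0,0,59,0,0,0,-0.26],[0,0,60,0,0,0,-0.26],[0,0,60,0,0,0,-0.26]])

```text
time: 15.48
position: [0.5806, -0.0013, 0.0267]
tool_rot: [-0.704, 0.065, -0.064, 0.705]
ft_force: [-0.8, -0.4, 0.7]
grip_width: 0.0547
```

```bash
python3 look.py 7
```

```text
15.475 [-0.0005  0.0671  0.0267] 0.05474200932734734 [-0.75 -0.42  0.75] [-0.0012 -0.0004 -0.0006]
```

View pics/w7.png

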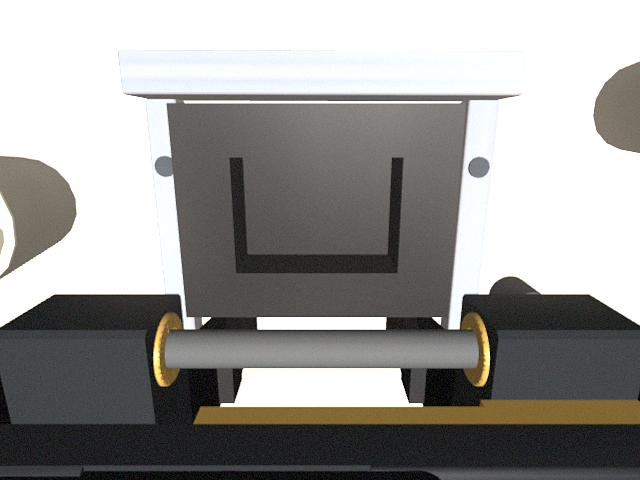

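View pics/s7.png

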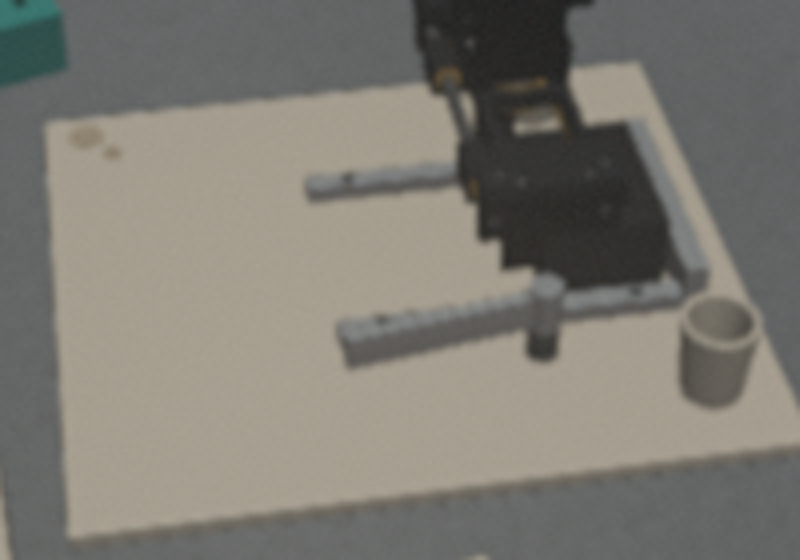

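Emit:
jog_arm(series=[[0,0,0.7,0,0,0,-0.26],[0,0,1.4,0,0,0,-0.26],[0,0,2,0,0,0,-0.26],[0,0,2.5,0,0,0,-0.26],[0,0,2.5,0,0,0,-0.26]])

```text
time: 16.2
position: [0.5811, 0.0012, 0.0266]
tool_rot: [-0.704, 0.065, -0.064, 0.705]
ft_force: [0.0, -1.7, 0.8]
grip_width: 0.0545
```

```bash
python3 look.py 8;python3 - <<'E'
from h import *
c=dict(np.load("w8.npz"))
cv2.imwrite("pics/w8c.png",cv2.resize(c["img"][40:120,110:530,::-1],None,fx=1.9,fy=5,interpolation=cv2.INTER_CUBIC))
E
```

```text
16.2 [-0.0005  0.0696  0.0266] 0.0544744465027661 [ 0.01 -1.72  0.8 ] [-0.0011 -0.0003 -0.0006]
```

View pics/w8c.png

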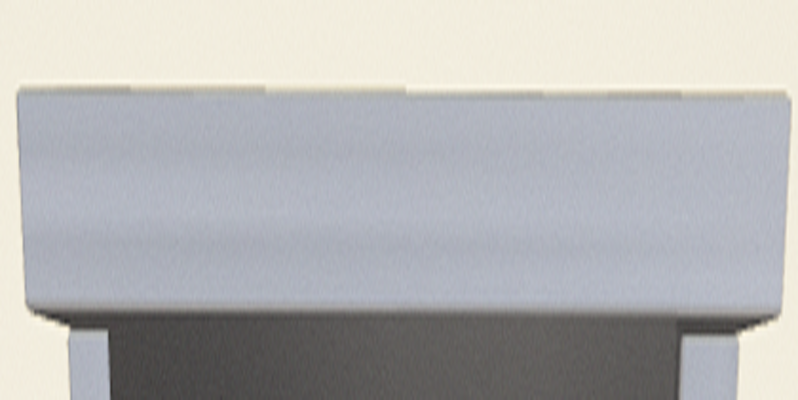

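Emit:
jog_arm(series=[[0,0,0.5,0,0,0,-0.26],[0,0,1,0,0,0,-0.26],[0,0,1.5,0,0,0,-0.26],[0,0,1.5,0,0,0,-0.26]])

```text
time: 16.8
position: [0.5812, 0.0021, 0.0267]
tool_rot: [-0.704, 0.065, -0.064, 0.704]
ft_force: [-1.9, -4.9, 2.1]
grip_width: 0.055
```

```bash
python3 look.py 9
```

```text
16.8 [-0.0006  0.0704  0.0267] 0.05502986452577085 [-1.94 -4.9   2.08] [-0.0003 -0.0003 -0.0008]
```

View pics/w9.png

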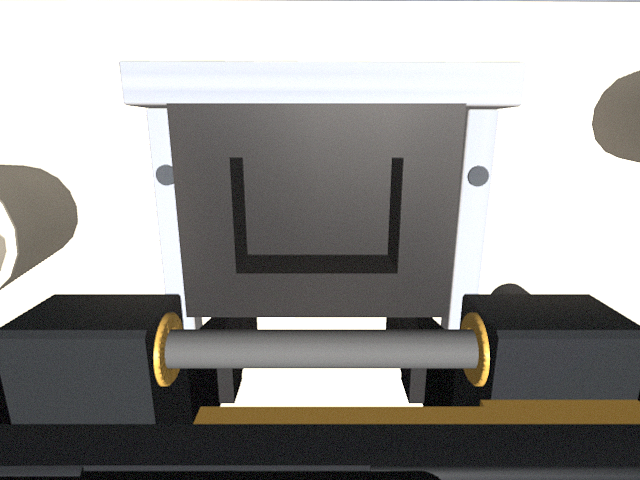

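The mould is home: the tool moved 0.8 of the last 1.5 mm commanded and reads about 5 N. Next I back off, lift, shut the fingers and go outside the gate.

Emit:
jog_arm(series=[[0,0,-4,0,0,0,-0.26],[0,0,-15,0,0,0,-0.26],[0,0,-35,0,0,0,-0.26],[0,-40,-40,0,0,0,0.3],[0,-90,-40,0,0,0,1],[10,-130,-45,0,0,0,1],[50,-135,-55,0,0,0,1],[95,-135,-65,0,0,0,1],[130,-135,-72,0,0,0,1],[145,-135,-72,0,0,0,1],[145,-135,-72,0,0,0,1],[145,-135,-72,0,0,0,1]], grip_force=10)

```text
time: 18.4
position: [0.7096, -0.095, 0.161]
tool_rot: [-0.704, 0.066, -0.064, 0.705]
ft_force: [-0.0, 0.2, 0.3]
grip_width: 0.0004
```

```bash
python3 look.py 10; python3 - <<'E'
from h import *; from rig import *
c=camera("top");cv2.imwrite("pics/t10.png",cv2.resize(c["img"][140:280,250:410,::-1],None,fx=4.2,fy=4.2,interpolation=cv2.INTER_CUBIC));np.savez("t10.npz",**c)
o=get_obs();p=w2l(o["position"])*1000
for th in np.arange(-.5,1.61,.1):
    for d in(15,):
        P=np.array([85,67])+88*np.array([-np.sin(th),-np.cos(th)])+d*np.array([np.cos(th),-np.sin(th)])
        print(round(th,2),P.round(1),"shift",(P-p[:2]).round(1), end="; ")
print(p)
E
```

```text
18.4 [ 0.1433 -0.0017  0.161 ] 0.000416216761019853 [-0.04  0.2   0.31] [-0.0013 -0.0008 -0.0027]
-0.5 [140.4  -3. ] shift [-3.3 -1.9]; -0.4 [133.1  -8.2] shift [-10.5  -7. ]; -0.3 [125.3 -12.6] shift [-18.3 -11.5]; -0.2 [117.2 -16.3] shift [-26.4 -15.1]; -0.1 [108.7 -19.1] shift [-34.9 -17.9]; -0.0 [100. -21.] shift [-43.6 -19.8]; 0.1 [ 91.1 -22.1] shift [-52.5 -20.9]; 0.2 [ 82.2 -22.2] shift [-61.4 -21. ]; 0.3 [ 73.3 -21.5] shift [-70.3 -20.3]; 0.4 [ 64.5 -19.9] shift [-79.1 -18.7]; 0.5 [ 56.  -17.4] shift [-87.7 -16.2]; 0.6 [ 47.7 -14.1] shift [-95.9 -12.9]; 0.7 [ 39.8 -10. ] shift [-103.8   -8.8]; 0.8 [32.3 -5.1] shift [-111.3   -3.9]; 0.9 [25.4  0.5] shift [-118.2    1.7]; 1.0 [19.1  6.8] shift [-124.6    8. ]; 1.1 [13.4 13.7] shift [-130.2   14.9]; 1.2 [ 8.4 21.1] shift [-135.2   22.3]; 1.3 [ 4.2 29. ] shift [-139.4   30.2]; 1.4 [ 0.8 37.3] shift [-142.8   38.4]; 1.5 [-1.7 45.8] shift [-145.3   47. ]; 1.6 [-3.4 54.6] shift [-147.    55.8]; [143.62736423  -1.18538863 161.61353147]
```

View pics/s10.png

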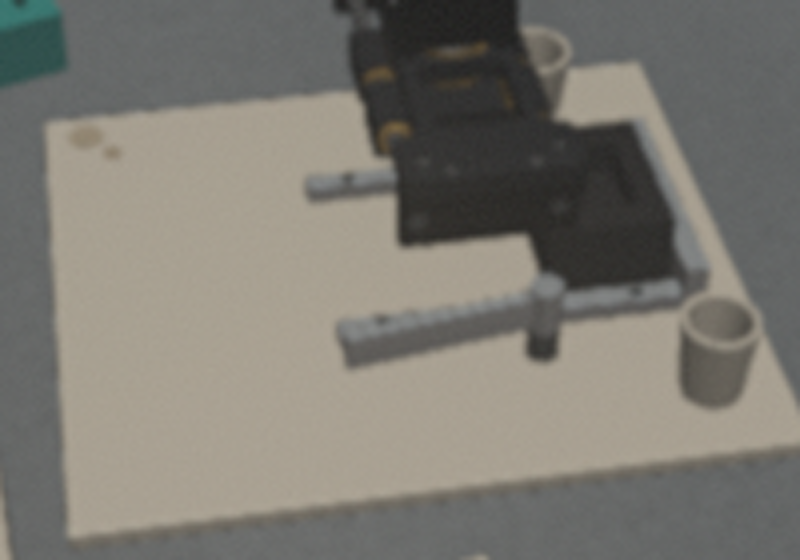

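View pics/w10.png

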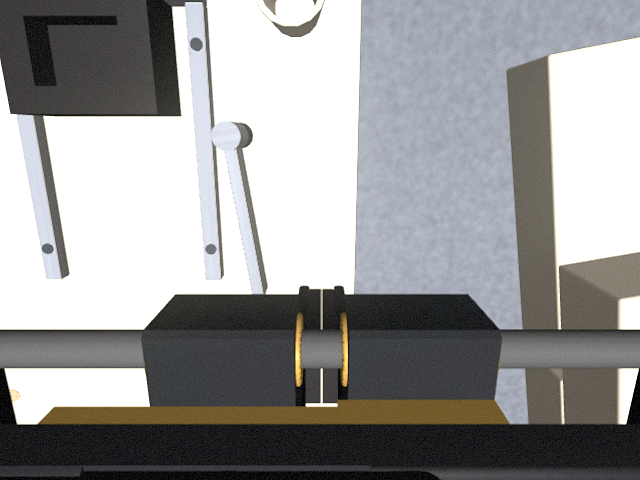

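```bash
python3 - <<'E'
from h import *
c=dict(np.load("w10.npz"));K=c["camera_matrix"];R=cv2.Rodrigues(c["rvec"])[0]
for u,v in [(515,75),(525,200),(545,60),(560,250),(570,265),(600,150),(632,320),(600,300),(257,292),(230,135)]:
    d=c["depth"][v,u];X=R.T@(np.linalg.inv(K)@[u,v,1]*d-c["tvec"].ravel());print((u,v),(w2l(X)*1000).round())
E
```

```text
(515, 75) [277. 108.  16.]
(525, 200) [293.  21.  20.]
(545, 60) [276. 111.  56.]
(560, 250) [300.  -5.  62.]
(570, 265) [303. -13.  69.]
(600, 150) [315.  59.  61.]
(632, 320) [307. -25. 123.]
(600, 300) [300. -21. 107.]
(257, 292) [ 99. -37.  56.]
(230, 135) [88. 68. 61.]
```

Emit:
jog_arm(series=[[0,40,0,0,0,0,1],[0,85,0,0,0,0,1],[0,115,0,0,0,0,1],[-3,125,-2,0,0,0,1],[-3,125,-2,0,0,0,1],[-11,125,-7,0,0,0,1],[-18,125,-11,0,0,0,1],[-26,125,-15,0,0,0,1],[-35,125,-18,0,0,0,1],[-44,125,-20,0,0,0,1],[-52,125,-21,0,0,0,1],[-61,125,-21,0,0,0,1],[-70,125,-20,0,0,0,1],[-79,125,-19,0,0,0,1],[-88,125,-16,0,0,0,1],[-96,125,-13,0,0,0,1],[-104,125,-9,0,0,0,1],[-111,125,-4,0,0,0,1],[-118,125,2,0,0,0,1],[-118,125,2,0,0,0,1]])

```text
time: 21.05
position: [0.5941, -0.0702, 0.0364]
tool_rot: [-0.704, 0.065, -0.063, 0.705]
ft_force: [-0.2, 0.3, -0.2]
grip_width: 0.0004
```

```bash
python3 look.py 11
```

```text
21.05 [0.0253 0.0017 0.0364] 0.00038072857185393225 [-0.2   0.3  -0.16] [-0.0013  0.0006 -0.0024]
```

View pics/s11.png

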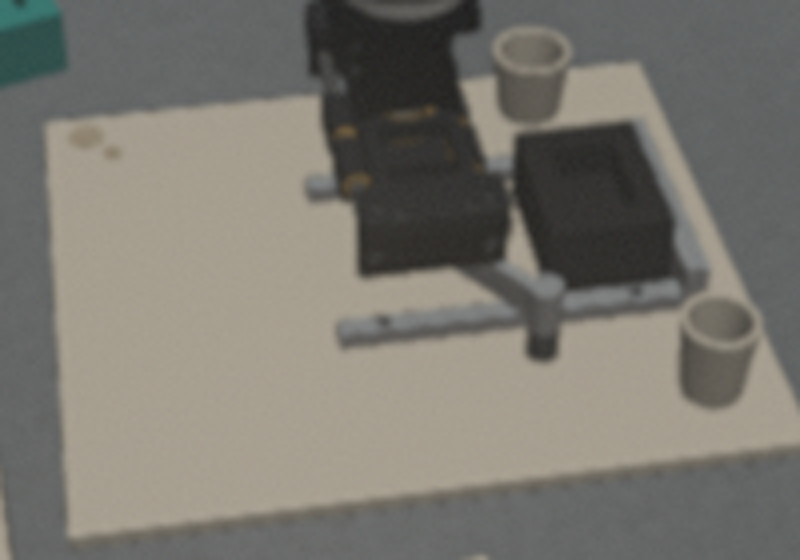

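View pics/w11.png

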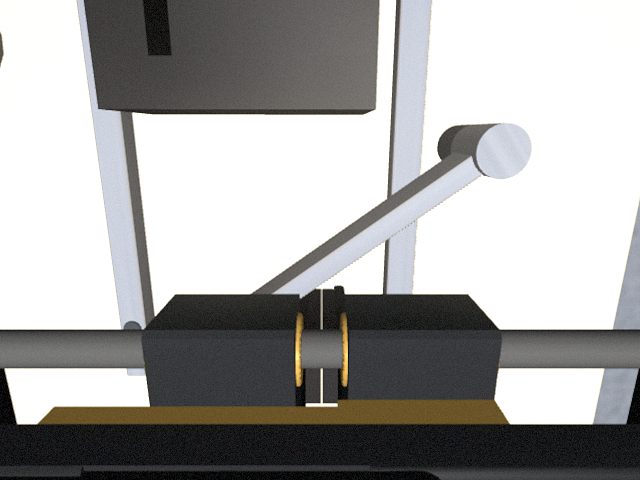

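Emit:
jog_arm(series=[[-6,0,5,0,0,0,1],[-12,0,12,0,0,0,1],[-17,0,19,0,0,0,1],[-21,0,27,0,0,0,1],[-24,0,34,0,0,0,1],[-26,0,40,0,0,0,1],[-27,0,45,0,0,0,1],[-28,0,48,0,0,0,1],[-28,0,50,0,0,0,1],[-28,0,51,0,0,0,1],[-28,0,51,0,0,0,1]])

```text
time: 22.52
position: [0.5769, -0.0159, 0.0366]
tool_rot: [-0.704, 0.065, -0.064, 0.705]
ft_force: [1.3, -0.9, 1.0]
grip_width: 0.0007
```

```bash
python3 look.py 12
```

```text
22.525 [-0.0016  0.052   0.0366] 0.000749865177668911 [ 1.32 -0.87  0.96] [-0.0012 -0.0004 -0.0007]
```

View pics/w12.png

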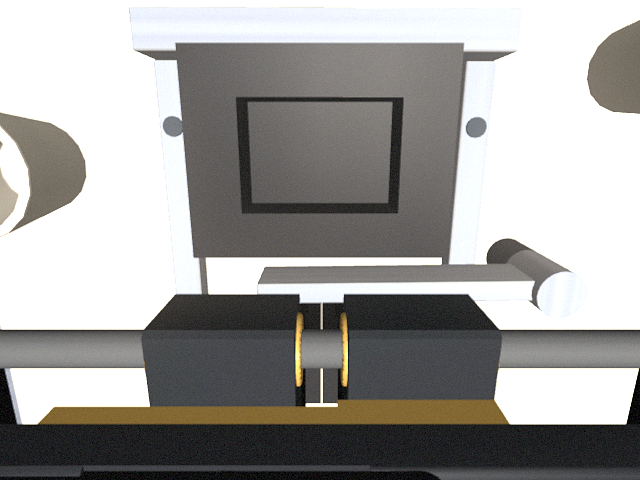

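Emit:
jog_arm(series=[[0,0,0.7,0,0,0,1],[0,0,1.4,0,0,0,1],[0,0,2,0,0,0,1],[0,0,2.5,0,0,0,1],[0,0,2.5,0,0,0,1],[0,0,2.5,0,0,0,1]])

```text
time: 23.38
position: [0.5772, -0.0143, 0.0367]
tool_rot: [-0.704, 0.065, -0.064, 0.704]
ft_force: [-1.9, -4.3, 0.9]
grip_width: 0.0001
```

```bash
python3 look.py 13
```

```text
23.375 [-0.0015  0.0537  0.0367] 6.108417003875151e-05 [-1.9  -4.28  0.86] [ 0.      0.0001 -0.0007]
```

View pics/w13.png

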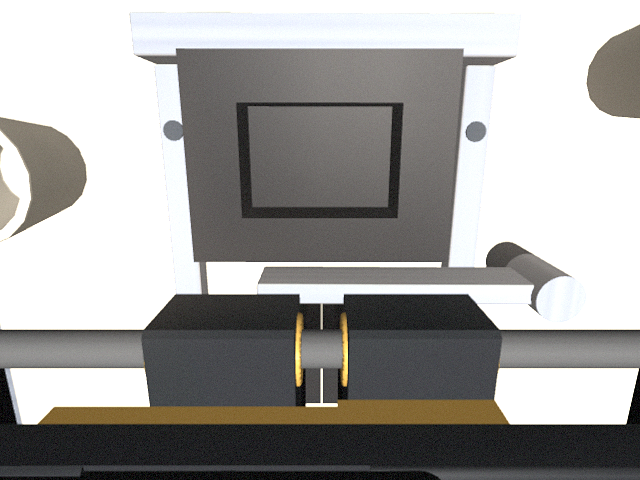

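Emit:
jog_arm(series=[[0,0,-3,0,0,0,1],[0,0,-12,0,0,0,1],[0,0,-30,0,0,0,1],[0,-30,-45,0,0,0,1],[0,-80,-60,0,0,0,1],[0,-130,-80,0,0,0,1],[0,-170,-90,0,0,0,1],[0,-180,-90,0,0,0,1],[0,-180,-90,0,0,0,1],[0,-180,-90,0,0,0,1]])

```text
time: 24.72
position: [0.5598, -0.1015, 0.2146]
tool_rot: [-0.703, 0.066, -0.063, 0.705]
ft_force: [0.4, -0.1, -0.4]
grip_width: 0.0005
```

```bash
python3 look.py 14; python3 - <<'E'
from h import *; from rig import *
c=camera("top");cv2.imwrite("pics/t14.png",c["img"][:,:,::-1])
c=camera("scene");cv2.imwrite("pics/sf14.png",c["img"][:,:,::-1])
E
```

```text
24.725 [-0.0028 -0.0353  0.2146] 0.0005262403153738664 [ 0.38 -0.14 -0.41] [-0.0019  0.     -0.0046]
```

View pics/w14.png

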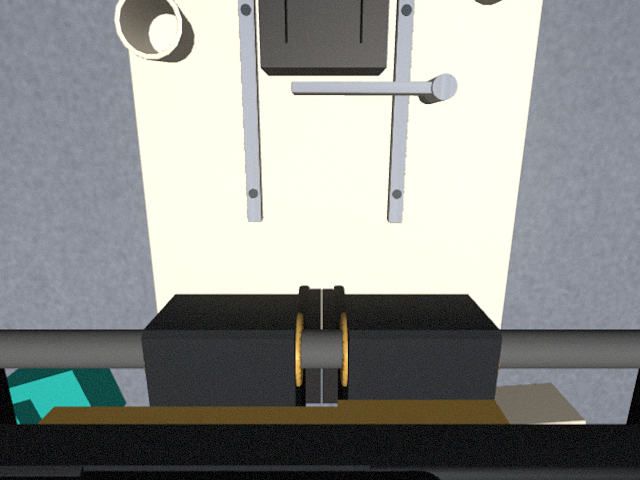

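View pics/sf14.png

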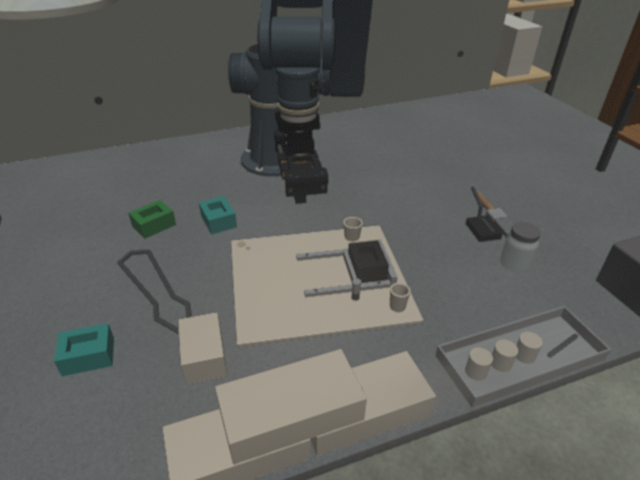

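Gate and mould measured from the final wrist view: the gate's top edges are near (293,83)–(430,83), and the mould's rear top edge is near (262,67)–(386,67).

```bash
python3 - <<'E'
from h import *
c=dict(np.load("w14.npz"))
m=c["img"][0:110,230:470,::-1]
cv2.imwrite("pics/w14c.png",cv2.resize(m,None,fx=3.3,fy=3.3,interpolation=cv2.INTER_CUBIC))
print(w2l(ray(c,[[293,83],[425,82.5]],.056))*1000, w2l(ray(c,[[262,67.5],[386,67.5]],.057))*1000)
c=dict(np.load("s14.npz"));g=lambda p:np.array(p)/4+[219.6,209.6]
E
```

```text
[[-23.29455426  70.40903916  56.        ]
 [ 72.06394911  70.7251739   56.        ]] [[-45.19891458  80.68079099  57.        ]
 [ 43.35634607  80.64926896  57.        ]]
```

View pics/w14c.png

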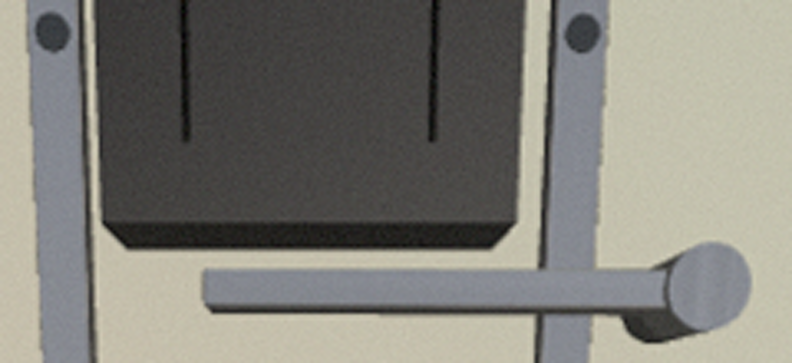

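View pics/s14.png

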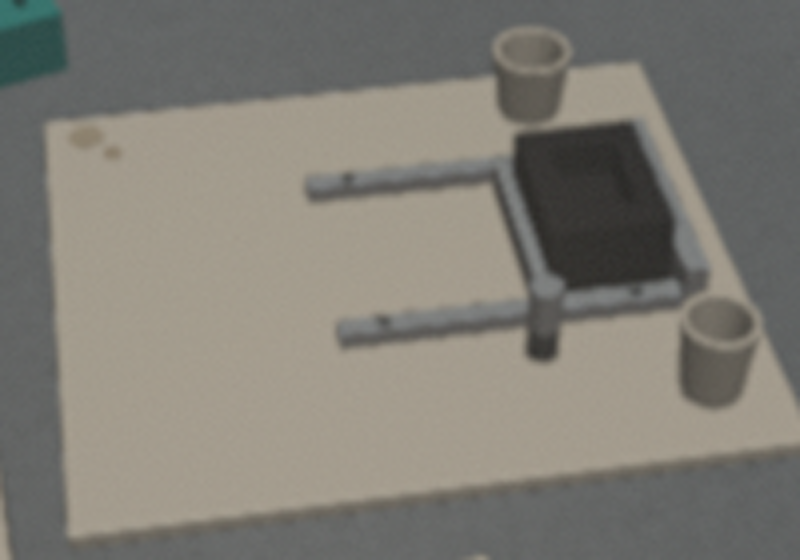

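The gate is square within 0.01 rad, about 10 mm behind the mould. The mould's rear edge is at y ≈ 80.7, so its centre is at about (-1, 115.5) mm and it is square. The crucibles haven't moved.

```bash
python3 - <<'E'
from rig import *
print(hand_in()); print(get_obs()["time"])
E
```

```text
the job is handed in; nothing more can be done
None
the job is handed in; nothing more can be done
```

The mould is home against the end stop and the gate is shut behind it. I handed in at about 25 s of the 72 s; the hand-in reports no verdict.

**What I did**
- I used the part-open gripper as a two-finger fork and pushed the mould sideways about 20 mm onto the centre line.
- With the fork turned square to the lane, I pushed it along between the rails until it met the stop, where the tool read about 5 N.
- I then swung the gate round with the shut fingers to its stop (about 4.5 N), and lifted the arm clear.

**Last checks, from the wrist picture**

| Check | Measured | Needed |
|---|---|---|
| Mould centre, x | about -1 mm | within ±12 mm |
| Mould centre, y | about 115.5 mm | 110 to 120 mm |
| Mould angle | about 0 rad | below 0.12 rad |
| Gate angle | about 1.57 rad, square within 0.01 rad | 1.47 rad or more |

- **Rails:** the mould stayed about 8 to 10 mm clear of each rail in every picture I took on the way.
- **Bystanders:** the crucibles and the other things around stand in the same places in the last scene picture as in the first. I judged that by eye and did not measure it.
- **Arm:** it hung free with no contact force beyond sensor noise.

**Disagreements**
- **Gap behind the mould:** it measured about 10 mm, where the description gives 8 mm. That is within the camera's 2 mm calibration.
- **Mould heights:** early two-view heights of the mould's top came out at 53 to 57 mm, against the 57 mm expected. The low value was one badly read corner.

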